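Add the matching plate to the pile on the sloping stand

TASK

Two drilled aluminium plates are piled on the sloping stand. Of the plates lying on the bench, find the one with the same length and width as those two and lay it flat on top of the pile, its edges lined up with theirs, keeping hold of it until it lies flat, then let go. Leave the pile and everything else where it is.

Things in the scene. Friction and masses are not known exactly. Their poses are not given: they have to be found in the camera images.
- bed: Flat bed of the grey sheet-steel stand, 172 mm (x, up the slope, away from the robot) by 116 mm (y), sloping 30 degrees. Origin: centre of its upper face; z is its outward normal. At the low end a full-width lip, inner side at x = -82 mm, stands square to the bed up to 34 mm, then flares outward 10 mm, up to 48 mm. No fence at the sides or the upper end.
- pile_low: Flat rectangular bare-aluminium plate, 120 mm long (its x), 60 mm wide (its y), 15 mm thick, with a countersunk hole near each end. Lower of the two loose plates piled on the bed, its lower end against the lip; its x points up the slope. Origin: centre of its underside; z is the plate's upward normal.
- pile_top: Flat rectangular bare-aluminium plate, 120 mm long (its x), 60 mm wide (its y), 15 mm thick, with a countersunk hole near each end. Upper of the two loose plates piled on the bed, squarely on the lower one; its x points up the slope. Origin: centre of its underside; z is the plate's upward normal.
- plate_a: Flat rectangular bare-aluminium plate, 146 mm long (its x), 60 mm wide (its y), 15 mm thick, with a countersunk hole near each end. At the start it lies flat on the bench, clear on both long sides. Origin: centre of its underside; z is the plate's upward normal.
- plate_b: Flat rectangular bare-aluminium plate, 94 mm long (its x), 60 mm wide (its y), 15 mm thick, with a countersunk hole near each end. At the start it lies flat on the bench, clear on both long sides. Origin: centre of its underside; z is the plate's upward normal.
- plate_c: Flat rectangular bare-aluminium plate, 120 mm long (its x), 60 mm wide (its y), 15 mm thick, with a countersunk hole near each end. At the start it lies flat on the bench, clear on both long sides. Origin: centre of its underside; z is the plate's upward normal.
- plate_d: Flat rectangular bare-aluminium plate, 120 mm long (its x), 40 mm wide (its y), 15 mm thick, with a countersunk hole near each end. At the start it lies flat on the bench, clear on both long sides. Origin: centre of its underside; z is the plate's upward normal.
- sleeve_1: Polished steel tube standing on end, 46 mm across, up to 90 mm tall, top cut at a slant; origin at the centre of its foot. A bystander.
- sleeve_2: Polished steel tube standing on end, 46 mm across, up to 90 mm tall, top cut at a slant; origin at the centre of its foot. A bystander.
- sleeve_3: Polished steel tube standing on end, 46 mm across, up to 90 mm tall, top cut at a slant; origin at the centre of its foot. A bystander.
- file: Flat file with a wooden handle lying on the bench, 265 mm long (x, handle to -x), 22 mm high; origin under the blade, 30 mm from the handle. A bystander.
- brush: Hand brush lying on the bench, its length along x, handle to -x; origin on the bench beneath it. A bystander.
- can: Closed can, 66 mm across, 110 mm tall, standing; origin at the centre of its foot. A bystander.
There are look-alikes about, which are no part of the job. Leave any orange or turquoise look-alike of the pile_top alone.

How it is judged:
By the outcome, as a careful person would: the job done as asked, in the order asked, and still so for the second after the job is handed in, with the robot touching nothing.
It also fails if it takes over 38 s, if anything falls off the work surface, if the arm or the gripper's body presses on something with over 40 N, if the wrist force passes 120 N, or if a joint passes its speed limit or range.

ROBOT

A 6-joint arm with a two-finger parallel gripper is mounted at the origin on the work surface. World frame = base frame: x ahead of the robot, y to its left, z up, the work surface at z = 0. Lengths are in m, angles in rad, forces in N, time in s.
With the tool pointing down it reaches from about 0.375 to 0.9 m from the base axis. Payload 3.1 kg.
Tool frame: the origin (TCP) lies midway between the tips of the shut fingers; the grasp point (between the pads) lies 19 mm behind it; z points along the fingers, y is the line along which they close (so a half turn about z gives the same grasp; the last joint's range is limited). The gripper opens to 87 mm and grips with 3 to 60 N. Pads are 19 mm wide; open, the fingers measure 117 mm over their backs; the gripper's body (75 mm by 190 mm) begins 51 mm behind the grasp point.
Start: joints at [1.069, 0.527, 1.433, -0, 1.181, -0.178], TCP at [0.199, 0.593, 0.223] pointing down, gripper open.
Joint ranges: [-3.08, 3.08], [-0.75, 2.2], [0.22, 2.44], [-1.43, 4.57], [0, 2.65], [-2.85, 2.85]. Speed limits (rad/s): [2.79, 2.79, 3.14, 3.14, 3.14, 3.14].

INTERFACE

Orientations are given as a unit quaternion [x, y, z, w].
In Python, from rig import robot gives the robot as it stands. The module is installed in compiled form; this text tells all that it offers.
- The arm moves only by the tool play_rows, never from a script. Its arguments are lists of equal length, an entry for each row: "gripper": the closure, from -1 (fully open) to 1 (shut); "delta_pos": the shift along the tool's x, y, z in cm, a list of three; "turn": the turn, a rotation vector about the tool's x, y, z in rad, a list of three. A call has 1 to 12 rows; each row is the pose to reach, as a shift and turn from the pose commanded when the call began, along the tool's axes at that moment; what a row does not reach only later rows make up. A row lasts 1/8 s, in which the tool goes at most 62.5 mm and 10.7 degrees, less where a joint would pass 70% of its speed; a pose out of reach is approached as far as the arm can. A call with a gripper value outside its range is refused whole. The fingers move at their own pace and stop on an object; "squeeze" is the grip in N (left out, the last holds). Time passes only in rows, so rows that repeat a pose let the fingers close. It gives the time, the measured TCP pose, the force, the opening and the grip force at its end, in the units of the state.
- robot.get_obs(): the state, without advancing time (a new reading comes with each control period).
- robot.camera(name): name is "scene" or "top"; returns a dict with "color" (480x640x3 uint8, red, green, blue), "vfov" (degrees; the focal length in pixels is half the picture's height over the tangent of half this angle, whatever the lens; pixels are square), "cx", "cy" (the principal point, pixels), "R" (3x3) and "t" (3): a world point X has camera coordinates R X + t. Camera axes: x right, y down, z forward; pixel columns grow to the right and rows downward; lengths in m; the calibration is good to about 2 mm. A picture is of the moment at which its call begins. There is no depth.
- robot.hand_in(): hands the job in; it is judged then, once.
The state is a dict: "time": time; "q": joint angles; "joint_velocities": joint speeds; "joint_torque": joint torques, N m; "position": TCP position; "tool_rot": TCP orientation; "ft_force": force on the tool from outside, world axes, zero at the start; "moment": the same for the moment, N m; "grip_width": finger opening in m; "grip_force": force on a finger pad.
Only numpy, scipy, OpenCV 4.12 (cv2) and the standard library are available. Lean on these libraries where they do the work, as an engineer would, in place of code of your own. Each camera call takes 0.05 s, during which the arm holds its last target. There are 200 camera calls.

## Working session

There is one attempt and no reset: what is moved stays moved. The work goes in short steps, Python scripts to look and compute and a tool call to move; the robot and the scene stay as the last step left them, time stands still between calls to the robot, and variables do not carry over. Pictures are saved under pics/ and viewed, at most 10 in all, crops included, and the job is handed in when it is done.

Besides the shell and the picture viewer there is one more tool, called after ">>>" by a JSON object that holds its "op" and its "data". play_rows: Moves the arm, as the interface text tells. Its arguments: {"type":"object","properties":{"gripper":{"type":"array","items":{"type":"number"}},"delta_pos":{"type":"array","items":{"type":"array","items":{"type":"number"}}},"turn":{"type":"array","items":{"type":"array","items":{"type":"number"}}},"squeeze":{"type":"number"}},"required":["gripper","delta_pos","turn"]}

```bash
mkdir -p pics; cat > h.py <<'E'
import numpy as np, cv2, pickle
from rig import robot
def grab(tag):
    d={}
    for n in("scene","top"):
        d[n]=robot.camera(n); cv2.imwrite(f"pics/{tag}_{n}.png",d[n]["color"][:,:,::-1])
    pickle.dump(d,open(f"{tag}.pkl","wb")); return d
def load(tag): return pickle.load(open(f"{tag}.pkl","rb"))
def K(c):
    f=240/np.tan(np.radians(c["vfov"])/2); return f
def ray(c,p):
    f=K(c); R=np.array(c["R"]);t=np.array(c["t"])
    return -R.T@t, R.T@np.array([(p[0]-c["cx"])/f,(p[1]-c["cy"])/f,1])
def onplane(c,p,n=(0,0,1),d=0):
    o,v=ray(c,p); n=np.array(n); return o+v*(d-n@o)/(n@v)
def proj(c,X):
    x=np.array(c["R"])@np.array(X)+np.array(c["t"]); f=K(c)
    return np.array([f*x[0]/x[2]+c["cx"],f*x[1]/x[2]+c["cy"]])
E
python3 - <<'E'
from h import *
d=grab("a")
for n in d: c=d[n]; print(n,c["vfov"],c["cx"],c["cy"],ray(c,(c["cx"],c["cy"])), [k for k in c])
print(robot.get_obs())
E
```

```text
scene 57.86316821759729 319.8350093472346 240.03920417986404 (array([1.22757774, 0.3469252 , 0.68193311]), array([-0.66667071, -0.4017737 , -0.62779619])) ['color', 'vfov', 'cx', 'cy', 'R', 't']
top 44.04536632359554 321.505264766219 243.7641305701711 (array([ 0.22599823, -0.01290789,  1.72685856]), array([ 0.20260649, -0.02209305, -0.97901098])) ['color', 'vfov', 'cx', 'cy', 'R', 't']
{'time': 0.1, 'q': array([ 1.06846640e+00,  5.28409459e-01,  1.43377706e+00,  1.40669159e-05,
        1.18141019e+00, -1.78515130e-01]), 'joint_velocities': array([-0.00076014, -0.00218323, -0.00352691,  0.00086738, -0.00050271,
        0.00138213]), 'joint_torque': array([-1.39234503e-04, -4.40985310e+01, -1.77148372e+01,  6.34444971e-02,
        5.33520570e-02, -1.88569339e-05]), 'position': array([0.19851759, 0.59193295, 0.2216463 ]), 'tool_rot': array([ 1.61203513e-01,  9.86920677e-01, -9.42353688e-04, -3.40693564e-04]), 'ft_force': array([-0.04372734,  0.2726719 ,  0.98222844]), 'moment': array([0.01681929, 0.00735712, 0.01764138]), 'grip_force': 0.0, 'grip_width': 0.08701060072935142}
```

View pics/a_scene.png

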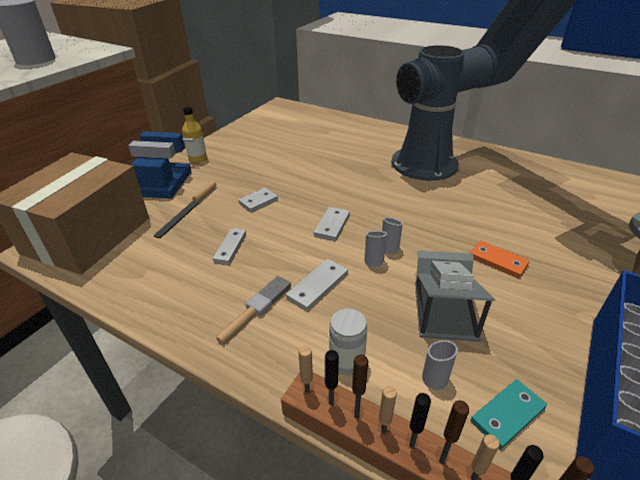

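View pics/a_top.png

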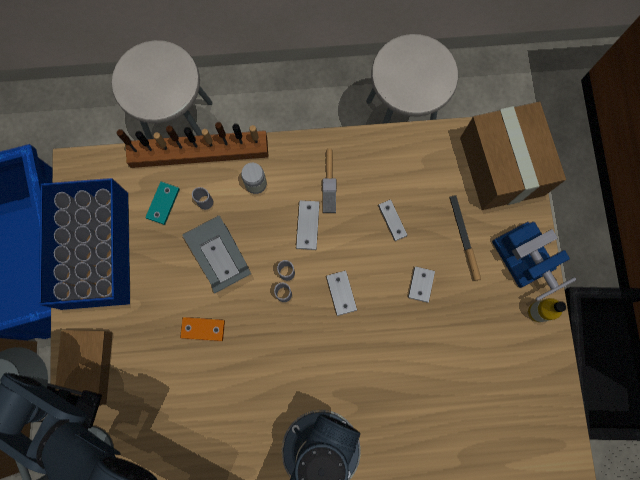

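Top view candidates: grey plates at (308,225), (341,293), (421,285) and (392,220); orange look-alike at (202,329), turquoise at (163,203); the pile itself at (218,257). Scene view shows the same grey plates at (318,284), (332,223), (258,199), (230,246), with the pile at (450,273). I'll measure the sizes next.

```bash
cat >> h.py <<'E'
def quads(c,rois,s_max=40,v_min=120,k=4):
    hsv=cv2.cvtColor(c["color"],cv2.COLOR_RGB2HSV); out=[]
    for (x,y,r) in rois:
        m=np.zeros((480,640),np.uint8); sub=hsv[y-r:y+r,x-r:x+r]
        m[y-r:y+r,x-r:x+r]=((sub[:,:,1]<s_max)&(sub[:,:,2]>v_min))*255
        cs,_=cv2.findContours(m,cv2.RETR_EXTERNAL,cv2.CHAIN_APPROX_NONE)
        ct=min(cs,key=lambda q:-cv2.contourArea(q)); out.append(ct)
    return out
E
python3 - <<'E'
from h import *
d=load("a")
def rep(n,rois,z):
    c=d[n]
    for ro,ct in zip(rois,quads(c,rois)):
        w=np.array([onplane(c,p[0],d=z)[:2] for p in ct])
        (cx,cy),(a,b),an=cv2.minAreaRect((w*1000).astype(np.float32))
        if a<b: a,b=b,a; an+=90
        print(n,ro,"c %.1f %.1f size %.1f %.1f ang %.1f"%(cx,cy,a,b,(an+90)%180-90), "area",cv2.contourArea(ct))
rep("top",[(308,225,28),(341,293,26),(421,285,24),(392,220,24)],.015)
rep("scene",[(318,284,38),(332,223,24),(258,199,24),(230,246,24)],.015)
c=d["top"]["color"]; t=d["scene"]["color"]
im=np.hstack([cv2.resize(c[205:305,165:265],(400,400),interpolation=2),cv2.resize(t[235:345,400:510],(400,400),interpolation=2)])
cv2.imwrite("pics/pile.png",im[:,:,::-1])
hs=cv2.cvtColor(c,cv2.COLOR_RGB2HSV); print([hs[y,x] for x,y in[(218,257),(190,240),(341,293),(360,310)]])
E
```

```text
top (308, 225, 28) c 643.4 -15.2 size 144.6 58.3 ang -8.2 area 867.0
top (341, 293, 26) c 432.9 -96.4 size 118.5 58.5 ang 10.6 area 767.0
top (421, 285, 24) c 438.6 -331.9 size 92.4 58.4 ang -18.1 area 587.5
top (392, 220, 24) c 637.6 -268.5 size 118.0 38.2 ang 18.5 area 451.5
scene (318, 284, 38) c 645.0 -12.5 size 145.0 60.4 ang -8.1 area 1209.5
scene (332, 223, 24) c 435.6 -94.0 size 120.4 59.6 ang 10.3 area 591.0
scene (258, 199, 24) c 442.0 -327.6 size 93.3 60.9 ang -19.0 area 360.5
scene (230, 246, 24) c 639.5 -265.0 size 120.9 40.7 ang 17.7 area 465.0
[array([102,  10, 128], dtype=uint8), array([90, 20, 91], dtype=uint8), array([100,  10, 149], dtype=uint8), array([ 18, 108, 125], dtype=uint8)]
```

View pics/pile.png

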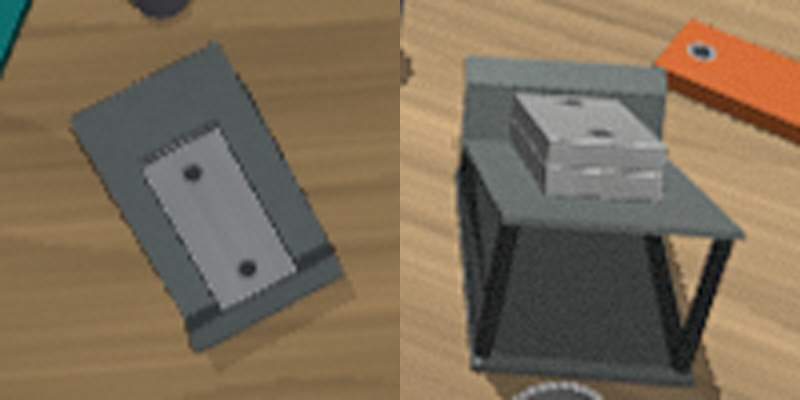

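The 120 x 60 plate on the bench is plate_c, top (341,293) and scene (332,223): centre about (434,-95) mm, angle 10.5°. The crop shows two grey plates piled on the stand, with both top faces and their holes visible. Next I refine the pile's corner pixels and check the chosen plate in one crop.

```bash
python3 - <<'E'
from h import *
d=load("a")
def crop(n,x,y,w,s): 
    return cv2.resize(d[n]["color"][y:y+w,x:x+w],None,fx=s,fy=s,interpolation=cv2.INTER_CUBIC)
S=crop("scene",425,250,50,8); P=crop("scene",307,198,50,8)
g=cv2.convertScaleAbs(np.hstack([S,P]),alpha=1.5,beta=-40)
for i in range(0,800,80): cv2.line(g,(i,0),(i,6),(255,0,0),1); 
for j in range(0,400,80): cv2.line(g,(0,j),(6,j),(255,0,0),1)
cv2.imwrite("pics/z.png",g[:,:,::-1])
c=d["top"]; hsv=cv2.cvtColor(c["color"],cv2.COLOR_RGB2HSV)
up=cv2.resize(c["color"][225:290,190:250],None,fx=8,fy=8,interpolation=cv2.INTER_CUBIC)
h=cv2.cvtColor(up,cv2.COLOR_RGB2HSV); 
m=((h[:,:,2]>111)&(h[:,:,1]<32)).astype(np.uint8)*255
m=cv2.morphologyEx(m,cv2.MORPH_OPEN,np.ones((25,25)))
cs,_=cv2.findContours(m,cv2.RETR_EXTERNAL,2); ct=max(cs,key=cv2.contourArea)
r=cv2.minAreaRect(ct); print(r)
ap=cv2.approxPolyDP(ct,20,True)[:,0]; print((ap+.5)/8-.5+[190,225])
print((cv2.boxPoints(r)+.5)/8-.5+[190,225], cv2.contourArea(ct)/r[1][0]/r[1][1])
dk=cv2.inRange(h[:,:,2],0,95); 
mm=cv2.bitwise_and(dk,cv2.fillPoly(np.zeros_like(dk),[cv2.boxPoints(r).astype(int)],255))
n,l,st,ce=cv2.connectedComponentsWithStats(mm)
for i in range(1,n):
    if st[i,4]>150: print("hole",(ce[i]+.5)/8-.5+[190,225],st[i,4])
E
```

```text
((238.2271728515625, 277.7901306152344), (331.1487121582031, 174.8006591796875), 60.59280776977539)
[[216.3125 238.1875]
 [201.5625 246.0625]
 [216.5625 276.3125]
 [222.6875 280.5625]
 [236.3125 273.3125]
 [237.1875 269.0625]
 [220.3125 238.9375]]
[[199.66112709 246.62054634]
 [218.69587135 235.8918705 ]
 [239.02066803 271.95198822]
 [219.98592186 282.68066406]] 0.9206355337930565
hole [215.98547535 237.6368838 ] 284
hole [212.70419215 247.86550714] 981
hole [214.61899718 272.84286723] 177
hole [226.40298117 271.71508891] 956
hole [219.11689331 280.03478033] 239
```

View pics/z.png

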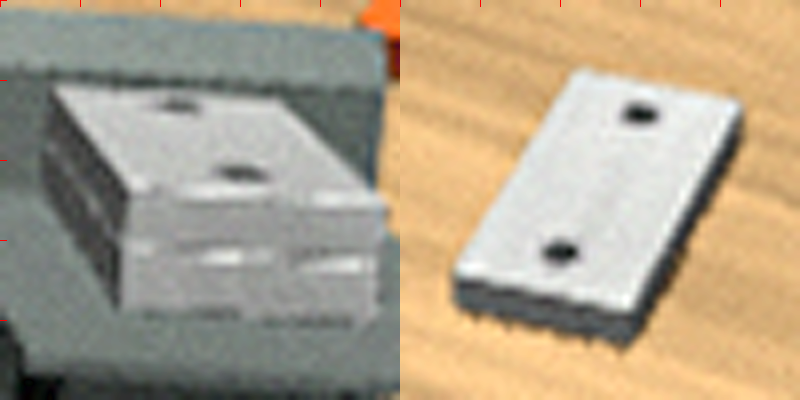

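Left: the pile's top face has corners at crop (55,88), (280,101), (386,206), (130,195) and holes at (177,106), (240,173). Right: plate_c is bare aluminium with two holes, plainly the chosen plate. Now I triangulate the pile.

```bash
cat > pile.py <<'E'
from h import *
from scipy.optimize import least_squares
def tri(a,b,pa,pb):
    o1,v1=ray(a,pa);o2,v2=ray(b,pb); v1/=np.linalg.norm(v1);v2/=np.linalg.norm(v2)
    A=np.array([v1,-v2]).T; s=np.linalg.lstsq(A,o2-o1,rcond=None)[0]
    p,q=o1+s[0]*v1,o2+s[1]*v2
    return (p+q)/2,np.linalg.norm(p-q)
E
python3 - <<'E'
from pile import *
d=load("a"); S,T=d["scene"],d["top"]
sc=lambda x,y:np.array([(x+.5)/8-.5+425,(y+.5)/8-.5+250])
t4=lambda x,y:np.array([(x+.5)/4-.5+165,(y+.5)/4-.5+205])
names=["up+y","up-y","lo-y","lo+y","hU","hL"]
s=[sc(386,206),sc(130,195),sc(55,88),sc(280,101),sc(240,173),sc(177,106)]
t=[t4(145,172),t4(220,128),t4(297,270),t4(222,312),np.array([212.7,247.87]),np.array([226.4,271.7])]
P=[]
for n,a,b in zip(names,s,t):
    p,e=tri(S,T,a,b); P.append(p); print(n,(p*1000).round(1),"gap %.1f"%(e*1e3))
P=np.array(P); L=lambda a,b:np.linalg.norm(P[a]-P[b])*1e3
print("len",L(0,3),L(1,2),"wid",L(0,1),L(2,3),"holes",L(4,5))
u=P[[0,1,4]].mean(0)-P[[2,3,5]].mean(0); print("slope",np.degrees(np.arcsin(u[2]/np.linalg.norm(u))),"yaw",np.degrees(np.arctan2(u[1],u[0])))
w=P[[0,3]].mean(0)-P[[1,2]].mean(0);print("yawY",np.degrees(np.arctan2(-w[0],w[1])), w)
print("cen corners",P[:4].mean(0),"holes",P[4:].mean(0))
E
```

```text
up+y [575.5 285.9 115.9] gap 3.3
up-y [602.2 232.8 116.4] gap 3.6
lo-y [508.1 191.3  59.1] gap 2.2
lo+y [482.6 245.4  58.6] gap 1.2
hU [573.7 253.1 109.6] gap 0.8
hL [510.6 224.4  69.3] gap 0.9
len 116.42211299499917 117.75886196317373 wid 59.40169223210784 59.767897830288824 holes 80.20127528976833
slope 29.529848019740697 yaw 23.866272712815366
yawY 25.932447448412454 [-0.02605416  0.05357918 -0.00045415]
cen corners [0.54210064 0.23882169 0.08751455] holes [0.542166   0.23877649 0.08946022]
```

```bash
cat > go.py <<'E'
from h import *
from scipy.spatial.transform import Rotation as Ro
def down(deg):
    a=np.radians(deg); x=np.array([np.cos(a),np.sin(a),0]); z=np.array([0,0,-1.]); return np.array([x,np.cross(z,x),z]).T
def slope(yaw,tilt=30):
    a=np.radians(yaw); t=np.radians(tilt); u=np.array([np.cos(a),np.sin(a),0])
    n=-np.sin(t)*u+np.array([0,0,np.cos(t)]); x=-(np.cos(t)*u+np.array([0,0,np.sin(t)])); z=-n
    return np.array([x,np.cross(z,x),z]).T
def rel(P,R,o=None):
    o=o or robot.get_obs(); C=Ro.from_quat(o["tool_rot"])
    print("cm",(C.inv().apply(np.array(P)-o["position"])*100).round(2),"turn",(C.inv()*Ro.from_matrix(R)).as_rotvec().round(3))
E
python3 - <<'E'
from go import *
from pile import tri
d=load("a")
for p in [(285,270),(283,292)]: print("sleeve top approx",onplane(d["top"],p,d=.08))
rel([.48,.22,.23],down(176)); rel([.4343,-.0952,.2],down(190.5)); rel([.4343,-.0952,.1],down(190.5))
E
```

```text
sleeve top approx [0.50020708 0.0583432  0.08      ]
sleeve top approx [0.43875935 0.06826739 0.08      ]
cm [-38.52 -26.31  -0.8 ] turn [-0.002 -0.001 -0.254]
cm [-44.22 -57.64   2.26] turn [-0.002 -0.001 -0.507]
cm [-44.22 -57.62  12.26] turn [-0.002 -0.001 -0.507]
```

>>> {"op": "play_rows", "data": {"gripper": [-1,-1,-1,-1,-1,-1,-1,-1,-1,-1,-1,-1], "delta_pos": [[-6,-4,0],[-12,-8,0],[-18,-12,0],[-24,-17,0],[-30,-22,0],[-35,-27,0],[-38,-33,0],[-40,-39,0],[-42,-45,0],[-43,-51,1],[-44.2,-57.6,2],[-44.2,-57.6,2.3]], "turn": [[0,0,-0.05],[0,0,-0.1],[0,0,-0.15],[0,0,-0.2],[0,0,-0.25],[0,0,-0.3],[0,0,-0.35],[0,0,-0.4],[0,0,-0.45],[0,0,-0.5],[0,0,-0.507],[0,0,-0.507]], "squeeze": 30}}

```text
time: 1.6
position: [0.4352, -0.0862, 0.201]
tool_rot: [-0.091, 0.996, -0.0, 0.0]
ft_force: [0.5, -0.7, 0.3]
grip_width: 0.0872
grip_force: 0.0
```

```bash
python3 - <<'E'
from go import *
o=robot.get_obs();print(o["time"],o["position"],o["q"])
rel([.4343,-.0952,.1],down(190.5)); rel([.4343,-.0952,.004],down(190.5))
E
```

```text
1.6 [ 0.43519818 -0.08624545  0.20097811] [-4.48605076e-01  3.18658097e-01  1.89506019e+00  1.54196799e-04
  9.27098078e-01 -2.20268426e+00]
cm [ 0.26 -0.86 10.1 ] turn [-0.     0.001 -0.   ]
cm [ 0.27 -0.86 19.7 ] turn [-0.     0.001 -0.   ]
```

>>> {"op": "play_rows", "data": {"gripper": [-1,-1,-1,-1], "delta_pos": [[0,0,5],[0,0,10],[0,0,14],[0,0,14]], "turn": [[0,0,0],[0,0,0],[0,0,0],[0,0,0]]}}

```text
time: 2.1
position: [0.4333, -0.0834, 0.0588]
tool_rot: [-0.091, 0.996, 0.002, -0.003]
ft_force: [0.0, -0.1, -0.5]
grip_width: 0.087
grip_force: 0.0
```

```bash
python3 - <<'E'
from go import *
print(robot.get_obs()["position"]); d=grab("b"); c=d["scene"]
rel([.4343,-.0952,.004],down(190.5))
p=proj(c,[.434,-.095,.03]).astype(int);x,y=p-50
im=np.hstack([cv2.resize(d[n]["color"][q[1]-50:q[1]+50,q[0]-50:q[0]+50],(400,400),interpolation=2) for n,q in(("scene",p),("top",proj(d["top"],[.434,-.095,.03]).astype(int)))])
cv2.imwrite("pics/b.png",im[:,:,::-1])
E
```

```text
[ 0.43329948 -0.08342456  0.05879114]
cm [ 0.33 -1.05  5.75] turn [ 0. -0.  0.]
```

View pics/b.png

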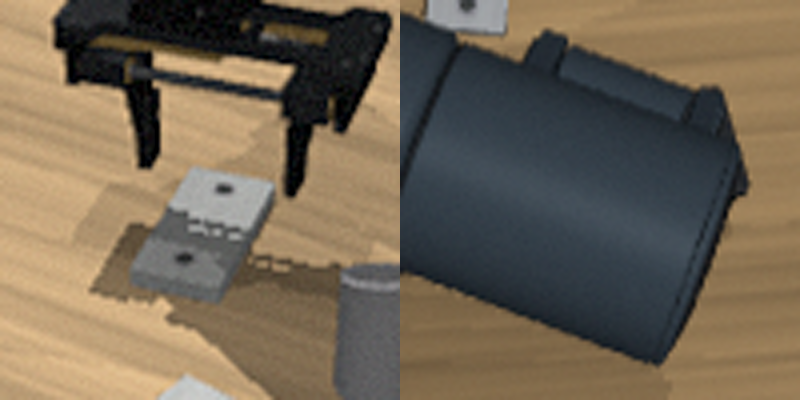

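The scene crop shows the open fingers straddling the plate (about (205,240)), off to the right by about 1 cm; the top view is blocked by the arm. I'll correct the offset, then descend.

>>> {"op": "play_rows", "data": {"gripper": [-1,-1,-1,-1,-1,-1], "delta_pos": [[0.3,-1.05,1],[0.33,-1.05,3],[0.33,-1.05,4],[0.33,-1.05,4.8],[0.33,-1.05,5.2],[0.33,-1.05,5.2]], "turn": [[0,0,0],[0,0,0],[0,0,0],[0,0,0],[0,0,0],[0,0,0]]}}

```text
time: 2.95
position: [0.4341, -0.0951, 0.0091]
tool_rot: [-0.092, 0.996, 0.0, -0.0]
ft_force: [1.2, 0.0, -0.6]
grip_width: 0.0869
grip_force: 0.0
```

```bash
python3 - <<'E'
from go import *
o=robot.get_obs();print(o["position"],o["ft_force"])
rel([.4343,-.0952,.004],down(190.5))
E
```

```text
[ 0.43411129 -0.0951454   0.00906754] [ 1.19265359  0.0320699  -0.64995576]
cm [-0.02 -0.01  0.51] turn [ 0. -0.  0.]
```

>>> {"op": "play_rows", "data": {"gripper": [-1,-1,1,1,1,1,1,1], "delta_pos": [[0,0,0.3],[0,0,0.5],[0,0,0.5],[0,0,0.5],[0,0,0.5],[0,0,0.5],[0,0,0.5],[0,0,0.5]], "turn": [[0,0,0],[0,0,0],[0,0,0],[0,0,0],[0,0,0],[0,0,0],[0,0,0],[0,0,0]], "squeeze": 40}}

```text
time: 3.95
position: [0.4341, -0.0951, 0.0042]
tool_rot: [-0.091, 0.996, -0.0, 0.0]
ft_force: [0.6, 0.7, 0.7]
grip_width: 0.0594
grip_force: 40.0
```

>>> {"op": "play_rows", "data": {"gripper": [1,1,1,1,1,1,1], "delta_pos": [[0,0,-1],[0,0,-4],[0,0,-9],[0,0,-14],[0,0,-18],[0,0,-21],[0,0,-21]], "turn": [[0,0,0],[0,0,0],[0,0,0],[0,0,0],[0,0,0],[0,0,0],[0,0,0]]}}

```text
time: 4.82
position: [0.435, -0.0955, 0.2161]
tool_rot: [-0.092, 0.996, -0.001, 0.002]
ft_force: [0.5, 0.0, -3.4]
grip_width: 0.0596
grip_force: 40.0
```

```bash
python3 - <<'E'
from go import *
o=robot.get_obs();print(o["position"],o["ft_force"],o["moment"])
R=slope(24.9); C=np.array([.5421,.2388,.0885]); n=-R[:,2]
rel(C+n*.13,R); rel(C+n*.13,down(204.9))
E
```

```text
[ 0.43498509 -0.09553118  0.21610309] [ 0.52919513  0.01554563 -3.43887221] [0.06721297 0.00996625 0.03077031]
cm [-10.33  29.31   1.45] turn [-0.07  -0.517 -0.244]
cm [-10.33  29.31   1.45] turn [-0.004  0.004 -0.251]
```

>>> {"op": "play_rows", "data": {"gripper": [1,1,1,1,1,1,1,1,1,1,1], "delta_pos": [[-1,3,0],[-2,6.5,0],[-3,10,0],[-4.5,14,0],[-6,18,0],[-7.5,22,0],[-9,25.5,0],[-10,28,0],[-10.3,29.3,0],[-10.3,29.3,0],[-10.3,29.3,0]], "turn": [[0,0,-0.05],[0,0,-0.1],[-0.01,-0.05,-0.15],[-0.02,-0.12,-0.2],[-0.03,-0.2,-0.22],[-0.04,-0.28,-0.24],[-0.05,-0.36,-0.244],[-0.06,-0.44,-0.244],[-0.07,-0.517,-0.244],[-0.07,-0.517,-0.244],[-0.07,-0.517,-0.244]]}}

```text
time: 6.2
position: [0.4817, 0.2113, 0.2132]
tool_rot: [-0.208, 0.944, 0.058, 0.249]
ft_force: [0.2, -0.8, -2.8]
grip_width: 0.0596
grip_force: 40.0
```

```bash
python3 - <<'E'
from go import *
o=robot.get_obs();print(o["position"],o["q"])
R=slope(24.9); C=np.array([.5421,.2388,.0885]); n=-R[:,2]
rel(C+n*.04,R)
d=grab("c")
p=proj(d["scene"],o["position"]).astype(int)
x,y=p[0]-75,p[1]-60
cv2.imwrite("pics/cc.png",cv2.resize(d["scene"]["color"][y:y+150,x:x+150],(600,600),interpolation=2)[:,:,::-1]); print(x,y)
E
```

```text
[0.48173205 0.21130126 0.21322734] [ 0.10086042  0.2856171   2.08126813  0.54388622  0.32667071 -2.38073978]
cm [ 0.43 -0.09 10.12] turn [ 0.004 -0.006 -0.003]
382 136
```

View pics/cc.png

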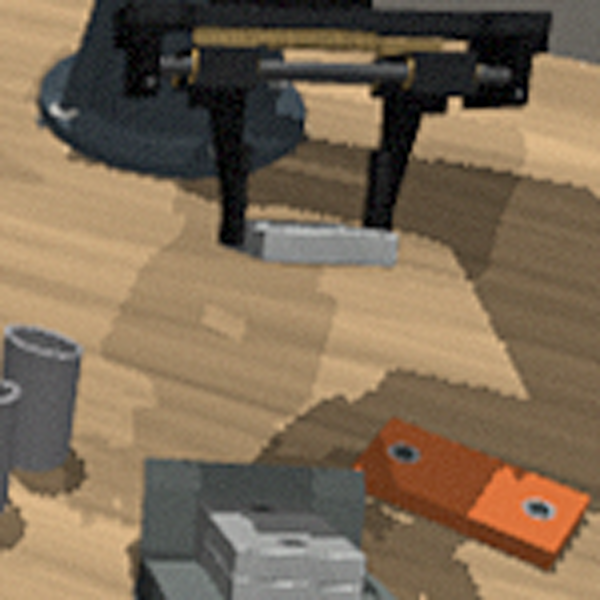

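The plate is held level with the fingers at crop (320,240), tilted parallel to the bed and above the pile at (290,540). I'll approach to about 14 mm and compare edges.

>>> {"op": "play_rows", "data": {"gripper": [1,1,1,1,1,1], "delta_pos": [[0.1,0,3],[0.2,-0.1,7],[0.25,-0.1,10],[0.25,-0.1,12],[0.25,-0.1,12.3],[0.25,-0.1,12.3]], "turn": [[0,0,0],[0,-0.005,0],[0,-0.005,0],[0,-0.005,0],[0,-0.005,0],[0,-0.005,0]]}}

```text
time: 7.05
position: [0.5402, 0.2398, 0.1143]
tool_rot: [-0.207, 0.945, 0.055, 0.246]
ft_force: [-0.7, 0.5, -2.9]
grip_width: 0.0592
grip_force: 40.0
```

```bash
python3 - <<'E'
from go import *
o=robot.get_obs();print(o["time"],o["position"],o["ft_force"])
R=slope(24.9); C=np.array([.5421,.2388,.0885]); n=-R[:,2]
rel(C+n*.004,R)
d=grab("e")
g=cv2.resize(d["scene"]["color"][225:295,405:495],None,fx=8,fy=8,interpolation=cv2.INTER_CUBIC)
cv2.imwrite("pics/ee.png",cv2.convertScaleAbs(g,alpha=1.4,beta=-20)[:,:,::-1])
E
```

```text
7.05 [0.54024444 0.239801   0.11434598] [-0.67361458  0.46400617 -2.90509892]
cm [ 1.16 -0.17  1.92] turn [-0.    -0.014 -0.004]
```

View pics/ee.png

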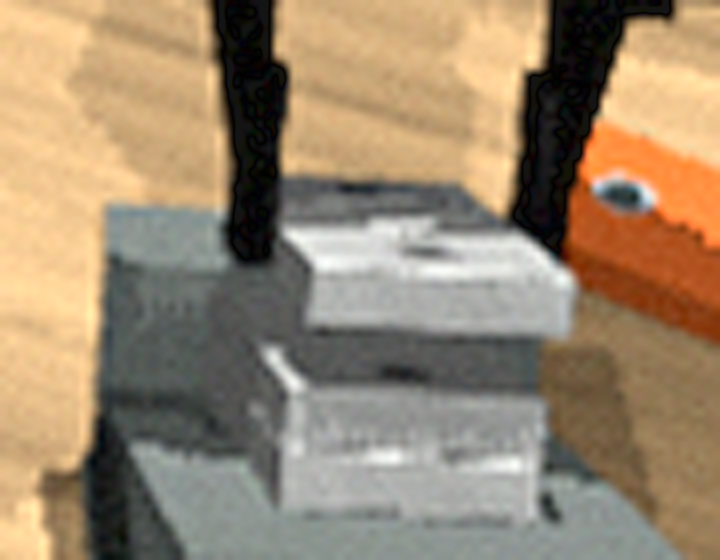

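The held plate (near edge crop (310,270)–(572,280)) sits above the pile (near edge (298,385)–(545,400)), shifted upslope as the numbers say. I'll correct that.

>>> {"op": "play_rows", "data": {"gripper": [1,1,1,1], "delta_pos": [[0.5,-0.1,0],[1.0,-0.17,0],[1.0,-0.17,0.6],[1.0,-0.17,0.6]], "turn": [[0,-0.014,-0.004],[0,-0.014,-0.004],[0,-0.014,-0.004],[0,-0.014,-0.004]]}}

```text
time: 7.65
position: [0.5401, 0.2403, 0.1118]
tool_rot: [-0.207, 0.946, 0.052, 0.245]
ft_force: [-0.5, -0.5, -4.0]
grip_width: 0.0595
grip_force: 40.0
```

```bash
python3 - <<'E'
from go import *
o=robot.get_obs();print(o["time"],o["position"],o["ft_force"])
R=slope(24.9); C=np.array([.5421,.2388,.0885]); n=-R[:,2]
rel(C+n*.004,R)
d=grab("f")
g=cv2.resize(d["scene"]["color"][240:310,420:500],None,fx=8,fy=8,interpolation=cv2.INTER_CUBIC)
cv2.imwrite("pics/ff.png",cv2.convertScaleAbs(g,alpha=1.4,beta=-20)[:,:,::-1])
E
```

```text
7.65 [0.54010238 0.24030011 0.11177167] [-0.51868923 -0.49112438 -3.95679129]
cm [ 1.03 -0.21  1.69] turn [-0.004 -0.016 -0.002]
```

View pics/ff.png

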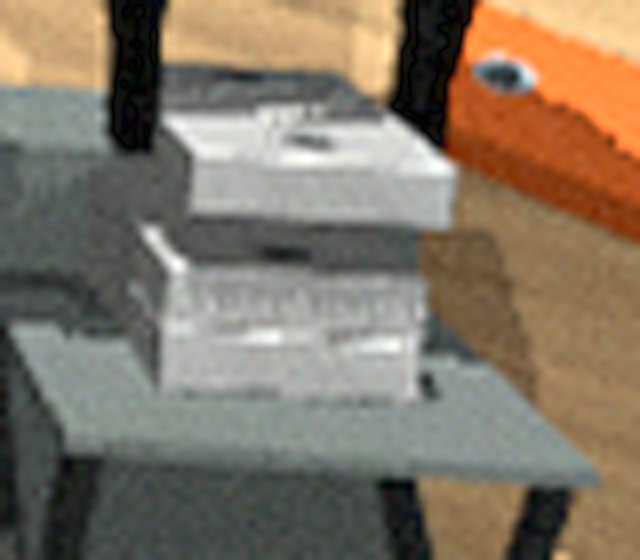

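```bash
python3 - <<'E'
from go import *
o=robot.get_obs();print(o["q"].round(3))
E
```

```text
[ 0.163  0.565  2.011  1.051  0.146 -2.854]
```

The last pose stopped short because joint 6 has hit its limit (-2.85). The plate is symmetric, so I'll back off, turn the tool half a turn and approach again.

>>> {"op": "play_rows", "data": {"gripper": [1,1,1,1,1,1,1,1,1,1,1,1], "delta_pos": [[0,0,-3],[0,0,-7],[0,0,-10],[0,0,-11],[0,0,-11],[0,0,-11],[0,0,-11],[0,0,-11],[0,0,-11],[0,0,-11],[0,0,-11],[0,0,-11]], "turn": [[0,0,0],[0,0,0],[0,0,0.1],[0,0,0.25],[0,0,0.4],[0,0,0.55],[0,0,0.7],[0,0,0.85],[0,0,1.0],[0,0,1.2],[0,0,1.4],[0,0,1.6]]}}

```text
time: 9.25
position: [0.4905, 0.2182, 0.2078]
tool_rot: [0.521, 0.816, 0.21, 0.136]
ft_force: [0.3, -0.2, -2.7]
grip_width: 0.0594
grip_force: 40.0
```

```bash
python3 - <<'E'
from go import *
o=robot.get_obs();print(o["time"],o["q"].round(3),o["position"])
R=slope(24.9)@np.diag([-1,-1,1]); C=np.array([.5421,.2388,.0885]); n=-R[:,2]
rel(C+n*.12,R)
E
```

```text
9.25 [ 0.126  0.31   2.055  0.469  0.324 -0.72 ] [0.49048684 0.2181859  0.20783929]
cm [-0.3  -1.14  1.13] turn [-0.011  0.017  1.571]
```

>>> {"op": "play_rows", "data": {"gripper": [1,1,1,1,1,1,1,1,1,1,1], "delta_pos": [[0,0,0],[0,0,0],[0,0,0],[0,0,0],[-0.1,-0.5,0],[-0.2,-0.8,0],[-0.3,-1.1,0.5],[-0.3,-1.1,1],[-0.3,-1.1,1.1],[-0.3,-1.1,1.1],[-0.3,-1.1,1.1]], "turn": [[0,0,0.17],[0,0,0.34],[0,0,0.51],[0,0,0.68],[0,0,0.85],[0,0,1.02],[0,0,1.2],[-0.01,0.01,1.38],[-0.011,0.017,1.5],[-0.011,0.017,1.571],[-0.011,0.017,1.571]]}}

```text
time: 10.62
position: [0.4882, 0.2136, 0.193]
tool_rot: [0.942, 0.212, 0.253, -0.055]
ft_force: [-0.1, 0.1, -3.1]
grip_width: 0.0597
grip_force: 40.0
```

```bash
python3 - <<'E'
from go import *
o=robot.get_obs();print(o["time"],o["q"].round(3),o["position"])
R=slope(24.9)@np.diag([-1,-1,1]); C=np.array([.5421,.2388,.0885]); n=-R[:,2]
rel(C+n*.02,R)
E
```

```text
10.625 [0.107 0.338 2.094 0.668 0.263 0.626] [0.48816967 0.21356401 0.19297323]
cm [-0.07 -0.02 10.02] turn [-0.    -0.001  0.007]
```

>>> {"op": "play_rows", "data": {"gripper": [1,1,1,1,1,1,1], "delta_pos": [[0,0,2],[0.1,0,4.5],[0.1,0,7],[0.1,0,8.5],[0.1,0,9.6],[0.1,0,9.6],[0.1,0,9.6]], "turn": [[0,0,0.005],[0,0,0.007],[0,0,0.007],[0,0,0.007],[0,0,0.007],[0,0,0.007],[0,0,0.007]]}}

```text
time: 11.5
position: [0.5329, 0.234, 0.1108]
tool_rot: [0.943, 0.208, 0.253, -0.056]
ft_force: [0.4, 0.0, -2.4]
grip_width: 0.0597
grip_force: 40.0
```

```bash
python3 - <<'E'
from go import *
o=robot.get_obs();print(o["time"],o["q"].round(3),o["position"])
R=slope(24.9)@np.diag([-1,-1,1]); C=np.array([.5421,.2388,.0885]); n=-R[:,2]
rel(C+n*.004,R)
d=grab("g")
g=cv2.resize(d["scene"]["color"][240:310,420:500],None,fx=8,fy=8,interpolation=cv2.INTER_CUBIC)
cv2.imwrite("pics/gg.png",cv2.convertScaleAbs(g,alpha=1.4,beta=-20)[:,:,::-1])
E
```

```text
11.5 [ 0.145  0.565  2.047  1.413  0.145 -0.093] [0.53290575 0.2340286  0.11083407]
cm [-0.22 -0.05  2.05] turn [ 0.001 -0.001  0.   ]
```

View pics/gg.png

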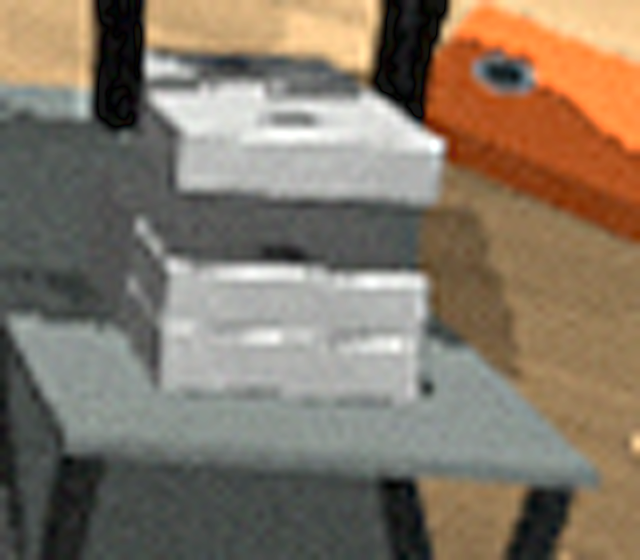

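The held plate is parallel to the pile, bottom near edge (180,190)–(437,203), pile near edge about (168,268)–(427,282). I'll work out the misalignment in bed axes.

```bash
python3 - <<'E'
from go import *
d=load("g"); c=d["scene"]; a=d["top"]
R=slope(24.9)@np.diag([-1,-1,1]); C=np.array([.5421,.2388,.0885]); n=-R[:,2]
B=np.array([R[:,0],-R[:,1],n])
p=lambda x,y:((x+.5)/8-.5+420,(y+.5)/8-.5+240)
h=.0205
def f(lab,q,hh):print(lab,(B@(onplane(c,q,n,n@C+hh)-C)*1000).round(1))
f("pileL",p(170,275),0);f("pileR",p(426,286),0);f("pileL'",p(168,267),0);f("pileR'",p(427,281),0)
f("heldbotL",p(180,190),h);f("heldbotR",p(437,203),h);f("heldtopL",p(178,135),h+.015);f("heldtopR",p(441,148),h+.015)
# edges profile of vertical sides for sub-pixel columns
gy=cv2.cvtColor(c["color"],cv2.COLOR_RGB2GRAY).astype(float)
for r,nm in((260,"held"),(261,"held"),(277,"pile"),(278,"pile"),(279,"pile")): print(nm,r,gy[r,436:446].astype(int),gy[r,468:480].astype(int))
E
```

```text
pileL [ 67.6 -30.6  -0. ]
pileR [63.4 28.6 -0. ]
pileL' [ 59.1 -29.6  -0. ]
pileR' [58.  30.2 -0. ]
heldbotL [ 68.8 -30.2  20.5]
heldbotR [67.  28.3 20.5]
heldtopL [ 80.3 -34.   35.5]
heldtopR [78.4 24.9 35.5]
held 260 [ 78  74  73  80  80  71 128 150 146 145] [139 139 142 140 140 142 152 108  78  71  70  70]
held 261 [ 75  80  75  74  83  69 133 150 147 147] [141 139 137 141 141 143 137 105  97  84  83  81]
pile 277 [ 78  95  94  76  96 143 146 143 143 139] [146 146 143 146 155 100  69  86  79  87  83  85]
pile 278 [ 78  80 100  82 109 138 139 139 141 139] [146 148 139 143 162 110  77  81  85  83  83  83]
pile 279 [ 74  79  91  96 126 143 142 141 141 140] [140 142 140 142 154 106  71  83  79  85  80  89]
```

```bash
python3 - <<'E'
from go import *
d=load("g"); c=d["scene"]
R=slope(24.9)@np.diag([-1,-1,1]); C=np.array([.5421,.2388,.0885]); n=-R[:,2]
B=np.array([R[:,0],-R[:,1],n])
q=lambda b:((proj(c,C+B.T@np.array(b)/1000)-[420,240]+.5)*8-.5).round(0)
for z in(-30,-15,0,20.5,35.5):print(z,q([60+2.2*(z>1),-30,z]),q([60+2.2*(z>1),30,z]))
print("per mm x,y,z",q([70,0,0])-q([60,0,0]),q([60,10,0])-q([60,0,0]),q([60,0,10])-q([60,0,0]))
E
```

```text
-30 [156. 391.] [416. 407.]
-15 [162. 330.] [422. 345.]
0 [167. 268.] [428. 283.]
20.5 [176. 184.] [439. 199.]
35.5 [181. 121.] [445. 136.]
per mm x,y,z [10. 10.] [44.  3.] [  4. -41.]
```

Projection of the pile model agrees with the picture within a pixel, and the held plate is within 1–2 mm in every direction. Going down slowly and watching the force.

>>> {"op": "play_rows", "data": {"gripper": [1,1,1,1,1,1], "delta_pos": [[-0.1,-0.05,0.3],[-0.12,-0.05,0.6],[-0.12,-0.05,0.9],[-0.12,-0.05,1.2],[-0.12,-0.05,1.4],[-0.12,-0.05,1.4]], "turn": [[0,0,0],[0,0,0],[0,0,0],[0,0,0],[0,0,0],[0,0,0]]}}

```text
time: 12.35
position: [0.5382, 0.2371, 0.0977]
tool_rot: [0.943, 0.208, 0.253, -0.056]
ft_force: [0.0, -0.2, -2.7]
grip_width: 0.0601
grip_force: 40.0
```

```bash
python3 - <<'E'
from go import *
o=robot.get_obs();print(o["time"],o["q"].round(3),o["position"],o["ft_force"])
R=slope(24.9)@np.diag([-1,-1,1]); C=np.array([.5421,.2388,.0885]); n=-R[:,2]
rel(C+n*.004,R)
E
```

```text
12.35 [ 0.15   0.598  2.039  1.587  0.141 -0.264] [0.53819948 0.23706024 0.09766706] [ 0.046939 -0.202668 -2.692297]
cm [-0.09  0.01  0.61] turn [ 0.    -0.001 -0.001]
```

>>> {"op": "play_rows", "data": {"gripper": [1,1,1,1,1], "delta_pos": [[0,0,0.1],[0,0,0.2],[0,0,0.3],[0,0,0.4],[0,0,0.4]], "turn": [[0,0,0],[0,0,0],[0,0,0],[0,0,0],[0,0,0]]}}

```text
time: 12.98
position: [0.54, 0.2379, 0.0943]
tool_rot: [0.943, 0.208, 0.253, -0.056]
ft_force: [0.5, 0.4, -2.6]
grip_width: 0.0594
grip_force: 40.0
```

>>> {"op": "play_rows", "data": {"gripper": [1,1,1,1], "delta_pos": [[0,0,0.05],[0,0,0.1],[0,0,0.15],[0,0,0.15]], "turn": [[0,0,0],[0,0,0],[0,0,0],[0,0,0]]}}

```text
time: 13.48
position: [0.5401, 0.238, 0.0941]
tool_rot: [0.943, 0.208, 0.254, -0.056]
ft_force: [-6.2, -2.1, 8.0]
grip_width: 0.0599
grip_force: 40.0
```

```bash
python3 - <<'E'
from go import *
o=robot.get_obs();print(o["time"],o["ft_force"],Ro.from_quat(o["tool_rot"]).inv().apply(o["moment"]))
R=slope(24.9)@np.diag([-1,-1,1]); C=np.array([.5421,.2388,.0885]); n=-R[:,2]
rel(C+n*.004,R)
d=grab("i")
g=cv2.resize(d["scene"]["color"][245:305,420:500],None,fx=9,fy=9,interpolation=cv2.INTER_CUBIC)
cv2.imwrite("pics/ii.png",cv2.convertScaleAbs(g,alpha=1.4,beta=-20)[:,:,::-1])
E
```

```text
13.475 [-6.15953716 -2.14879032  7.95465538] [-0.36239799 -0.70426847 -0.02509552]
cm [-0.1   0.01  0.19] turn [ 0.001 -0.002 -0.   ]
```

View pics/ii.png

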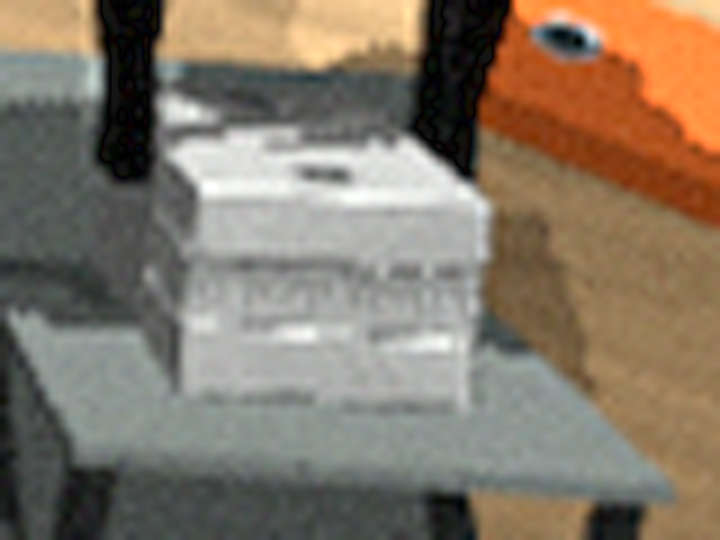

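The plate rests on the pile but a thin dark line shows at the upper end (crop (210–470,262)), and the moment puts contact at its low -y corner. I'll tilt gently to bring it flat while holding.

>>> {"op": "play_rows", "data": {"gripper": [1,1,1,1], "delta_pos": [[0,0,0],[0,0,0.03],[0,0,0.05],[0,0,0.05]], "turn": [[-0.002,-0.005,0],[-0.004,-0.01,0],[-0.006,-0.015,0],[-0.006,-0.015,0]]}}

```text
time: 14.08
position: [0.5401, 0.238, 0.094]
tool_rot: [0.945, 0.208, 0.247, -0.051]
ft_force: [-7.6, -4.7, 11.0]
grip_width: 0.0595
grip_force: 40.0
```

```bash
cat > st.py <<'E'
from go import *
o=robot.get_obs();i=Ro.from_quat(o["tool_rot"]).inv();print(o["time"],i.apply(o["ft_force"]).round(2),i.apply(o["moment"]).round(3),o["grip_width"])
R=slope(24.9)@np.diag([-1,-1,1]); C=np.array([.5421,.2388,.0885]); n=-R[:,2]
rel(C+n*.004,R,o)
E
python3 st.py
```

```text
14.075 [ -2.32   1.13 -13.95] [ 0.102 -0.649  0.033] 0.05949635542550355
cm [-0.09  0.01  0.19] turn [ 0.007  0.013 -0.   ]
```

>>> {"op": "play_rows", "data": {"gripper": [1,1,1,1], "delta_pos": [[0,0,0],[0,0,0],[0,0,0],[0,0,0]], "turn": [[0,-0.005,0],[0,-0.01,0],[0,-0.015,0],[0,-0.015,0]]}}

```text
time: 14.58
position: [0.54, 0.238, 0.0939]
tool_rot: [0.947, 0.208, 0.24, -0.05]
ft_force: [-8.1, -5.1, 10.5]
grip_width: 0.0594
grip_force: 40.0
```

```bash
python3 st.py
```

```text
14.575 [ -3.41   1.34 -13.72] [-0.058 -0.567  0.032] 0.05940000733105375
cm [-0.07  0.01  0.18] turn [ 0.007  0.028 -0.001]
```

I've used all ten views, so I'll check numerically: brightness profile down the near end face, for a gap.

```bash
python3 - <<'E'
from go import *
i=load("i"); j=grab("j")
for t,d in(("i",i),("j",j)):
    g=cv2.cvtColor(d["scene"]["color"],cv2.COLOR_RGB2GRAY).astype(float)
    print(t)
    for x0,x1 in((443,448),(449,454),(455,460),(461,466),(467,472)): print(g[262:292,x0:x1].mean(1).astype(int))
c=j["scene"]; R=slope(24.9)@np.diag([-1,-1,1]); C=np.array([.5421,.2388,.0885]); n=-R[:,2]; B=np.array([R[:,0],-R[:,1],n])
for z in(-30,-15,0,15):print(z,[proj(c,C+B.T@np.array([60,y,z])/1000).round(1) for y in(-30,30)])
E
```

```text
i
[173 173 170 190 180 142 147 148 149 148 148 122 101 117 128 135 136 141
 143 144 145 143 143 142 141 143 129 110 121 119]
[178 161 159 182 173 145 146 147 145 142 147 125  98 117 120 128 135 140
 124 153 169 140 139 138 138 141 119 104 120 119]
[182 149 106 148 182 172 143 143 146 144 144 126 105 114 120 126 130 135
 137 154 151 138 140 138 139 137 138 126 114 119]
[173 173 172 170 187 177 138 145 143 141 140 139 125 111 118 119 129 135
 136 120 127 153 143 141 139 137 139 122 103 120]
[ 59 104 136 168 180 166 143 141 141 140 138 141 125 111 121 126 134 134
 139 136 167 175 144 147 144 143 145 130 116 119]
j
[175 172 170 189 180 142 149 147 151 149 146 123 103 121 128 133 135 142
 143 144 145 143 145 142 142 143 129 108 120 120]
[180 164 160 180 170 148 147 147 146 141 147 123  97 118 122 126 136 140
 125 153 168 140 139 138 136 140 117 105 121 119]
[183 150 105 145 186 174 143 147 146 144 143 128 109 114 121 123 131 138
 137 153 154 139 139 140 137 137 140 126 114 120]
[135 175 172 170 184 174 140 144 143 142 139 139 118 102 120 122 129 137
 137 117 127 153 143 140 138 137 140 122 107 120]
[ 58 103 136 168 177 166 147 141 141 139 138 141 124 106 121 126 134 137
 138 135 167 175 143 146 145 142 144 132 118 120]
-30 [array([439.1, 288.5]), array([471.6, 290.5])]
-15 [array([439.8, 280.8]), array([472.3, 282.7])]
0 [array([440.4, 273. ]), array([473.1, 274.9])]
15 [array([441.1, 265.2]), array([473.9, 267.1])]
```

The near end edges sit where a flat third plate should be (row 265–266). It was placed about 1 mm upslope on purpose; I'll ease off and slide it gently down against the lip while holding.

>>> {"op": "play_rows", "data": {"gripper": [1,1,1,1,1], "delta_pos": [[0,0,-0.08],[-0.03,0,-0.08],[-0.06,0,-0.08],[-0.1,0,-0.08],[-0.1,0,-0.08]], "turn": [[0,0,0],[0,0,0],[0,0,0],[0,0,0],[0,0,0]]}}

```text
time: 15.3
position: [0.54, 0.238, 0.094]
tool_rot: [0.947, 0.208, 0.241, -0.05]
ft_force: [-4.4, -3.3, 7.4]
grip_width: 0.0596
grip_force: 40.0
```

```bash
python3 st.py
```

```text
15.3 [-1.23  1.2  -9.09] [ 0.057 -0.375  0.044] 0.05959815208461523
cm [-0.08  0.01  0.19] turn [ 0.006  0.027 -0.001]
```

>>> {"op": "play_rows", "data": {"gripper": [1,1,1,1,1], "delta_pos": [[-0.05,0,-0.02],[-0.1,0,-0.04],[-0.15,0,-0.04],[-0.2,0,-0.04],[-0.2,0,-0.04]], "turn": [[0,0,0],[0,0,0],[0,0,0],[0,0,0],[0,0,0]]}}

```text
time: 15.92
position: [0.54, 0.2379, 0.094]
tool_rot: [0.946, 0.208, 0.242, -0.05]
ft_force: [-0.4, 0.1, 7.7]
grip_width: 0.0597
grip_force: 40.0
```

```bash
python3 st.py
```

```text
15.925 [ 3.39 -0.23 -6.91] [0.207 0.398 0.005] 0.05970677265384315
cm [-0.07  0.01  0.19] turn [ 0.006  0.024 -0.   ]
```

>>> {"op": "play_rows", "data": {"gripper": [1,1,1,1,1], "delta_pos": [[-0.05,0,-0.02],[-0.1,0,-0.03],[-0.15,0,-0.03],[-0.2,0,-0.03],[-0.2,0,-0.03]], "turn": [[0,0,0],[0,0,0],[0,0,0],[0,0,0],[0,0,0]]}}

```text
time: 16.55
position: [0.5377, 0.2367, 0.0924]
tool_rot: [0.947, 0.208, 0.241, -0.05]
ft_force: [2.1, 2.3, 5.5]
grip_width: 0.0595
grip_force: 40.0
```

```bash
python3 st.py
```

```text
16.55 [ 5.17 -1.17 -3.45] [0.245 0.644 0.022] 0.05947434641360105
cm [ 0.23 -0.01  0.18] turn [ 0.006  0.026 -0.001]
```

>>> {"op": "play_rows", "data": {"gripper": [1,1,1,1], "delta_pos": [[-0.05,0,0],[-0.1,0,0],[-0.15,0,0],[-0.15,0,0]], "turn": [[0,0,0],[0,0,0],[0,0,0],[0,0,0]]}}

```text
time: 17.05
position: [0.5376, 0.2366, 0.0924]
tool_rot: [0.946, 0.208, 0.242, -0.051]
ft_force: [2.7, 2.4, 6.2]
grip_width: 0.0597
grip_force: 40.0
```

```bash
python3 st.py
```

```text
17.05 [ 6.02 -1.05 -3.78] [0.326 0.934 0.032] 0.05965425994669036
cm [ 0.24 -0.01  0.18] turn [ 0.006  0.024 -0.001]
```

It's against the lip now. I'll relax the sideways push, press lightly and check the end face profile again.

>>> {"op": "play_rows", "data": {"gripper": [1,1,1,1], "delta_pos": [[0.1,0,0.05],[0.2,0,0.1],[0.25,0,0.1],[0.25,0,0.1]], "turn": [[0,0,0],[0,0,0],[0,0,0],[0,0,0]]}}

```text
time: 17.55
position: [0.5376, 0.2367, 0.0923]
tool_rot: [0.947, 0.208, 0.241, -0.05]
ft_force: [-3.6, -2.4, 12.2]
grip_width: 0.0593
grip_force: 40.0
```

```bash
python3 st.py; python3 - <<'E'
from go import *
d=grab("k"); g=cv2.cvtColor(d["scene"]["color"],cv2.COLOR_RGB2GRAY).astype(float)
for x0,x1 in((443,448),(449,454),(455,460),(461,466),(467,472)): print(g[262:292,x0:x1].mean(1).astype(int))
for r in(268,270,272,277,279,285): print(r,g[r,434:444].astype(int),g[r,468:480].astype(int))
E
```

```text
17.55 [  2.01   0.68 -12.73] [0.144 0.276 0.058] 0.05927849421824601
cm [ 0.24 -0.01  0.17] turn [ 0.007  0.027 -0.001]
[172 174 169 177 169 144 147 147 148 149 130 133 151 145 144 143 141 140
 144 144 144 143 143 141 140 146 126 107 122 118]
[173 158 159 193 181 142 147 143 144 141 137 165 172 138 140 139 137 135
 127 155 169 139 138 139 138 139 119 105 122 119]
[181 135 117 172 167 142 147 147 146 144 144 143 145 142 141 139 140 138
 137 152 153 135 140 138 137 137 140 126 114 119]
[176 171 171 170 183 175 142 144 142 140 140 122 147 165 140 140 138 137
 136 123 133 152 142 139 139 136 140 119 106 121]
[ 56  95 135 165 185 169 134 142 141 139 136 132 156 162 142 144 143 142
 140 134 164 174 144 146 144 142 143 132 116 120]
268 [ 72  70  69  90  82  83  72 123 148 145] [140 137 128 134 138 136 101  96  93  89  93  94]
270 [ 77  74  71  72  93 106  76 132 148 148] [141 136 144 145 148 120  89  86  79  82  76  81]
272 [ 72  75  79  82  83  88 101 156 158 141] [137 137 136 136 145  99  74  77  78  82  83  79]
277 [ 68  78  81  96  91  81  98 137 148 147] [145 144 146 146 154  99  77  81  86  86  87  88]
279 [ 73  74  75  84  94  95 123 137 142 138] [144 143 144 144 153  98  66  80  82  83  84  82]
285 [118 121 128 109  83  78 130 147 144 141] [144 145 148 151 125 115 125 125 126 123 128 125]
```

The new seam now looks just like the lower one (highlight at rows 273–275, no dark line, side edges in line), so the plate lies flat and flush. Releasing.

>>> {"op": "play_rows", "data": {"gripper": [1,1,0,-1,-1,-1,-1], "delta_pos": [[0,0,-0.05],[0,0,-0.1],[0,0,-0.1],[0,0,-0.1],[0,0,-0.1],[0,0,-0.1],[0,0,-0.1]], "turn": [[0,0,0],[0,0,0],[0,0,0],[0,0,0],[0,0,0],[0,0,0],[0,0,0]]}}

```text
time: 18.52
position: [0.5367, 0.2365, 0.0917]
tool_rot: [0.947, 0.208, 0.239, -0.05]
ft_force: [-0.0, -0.2, 0.7]
grip_width: 0.0856
grip_force: 0.0
```

>>> {"op": "play_rows", "data": {"gripper": [-1,-1,-1,-1,-1,-1,-1], "delta_pos": [[0,0,-0.5],[0,0,-2],[0,0,-5],[0,0,-9],[0,0,-13],[0,0,-15],[0,0,-15]], "turn": [[0,0,0],[0,0,0],[0,0,0],[0,0,0],[0,0,0],[0,0,0],[0,0,0]]}}

```text
time: 19.4
position: [0.472, 0.2074, 0.2255]
tool_rot: [0.947, 0.208, 0.241, -0.05]
ft_force: [-0.1, -0.3, 0.3]
grip_width: 0.0873
grip_force: 0.0
```

```bash
python3 st.py; python3 - <<'E'
from go import *
d=grab("m"); c=d["scene"]; g=cv2.cvtColor(c["color"],cv2.COLOR_RGB2GRAY).astype(float)
for x0,x1 in((443,448),(455,460),(467,472)): print(g[262:292,x0:x1].mean(1).astype(int))
for r in(268,270,272,277,279): print(r,g[r,434:444].astype(int),g[r,468:480].astype(int))
a=load("a")
for n in("scene","top"):
    df=np.abs(d[n]["color"].astype(int)-a[n]["color"]).max(2)
    for nm,X in(("a",[.644,-.014,.015]),("b",[.44,-.33,.015]),("d",[.638,-.267,.015]),("s1",[.5,.058,.06]),("s2",[.439,.068,.06]),("pile",[.54,.24,.09])):
        x,y=proj(a[n],X).astype(int); print(n,nm,(df[y-14:y+14,x-14:x+14]>40).mean().round(2),end="; ")
E
```

```text
19.4 [-0.03  0.22 -0.38] [-0.    -0.433  0.064] 0.08733916409270398
cm [ 2.00e-01 -1.00e-02  1.53e+01] turn [ 0.007  0.026 -0.   ]
[167 168 165 171 165 141 144 145 141 144 128 131 146 141 139 137 137 139
 141 140 141 141 139 139 138 140 128 106 119 114]
[170 133 116 167 164 139 141 142 142 138 138 138 137 136 136 134 134 134
 133 149 149 133 136 134 134 134 134 124 111 116]
[ 99 120 141 164 180 167 132 139 136 137 132 130 151 160 139 141 138 139
 135 129 162 169 141 142 140 139 137 129 115 118]
268 [ 84  80  91  90  82  78  67 122 146 143] [135 130 131 138 141 133 108  93  84  84  89 102]
270 [ 86  71  78  74  90 100  73 123 142 141] [136 136 138 136 149 124 103 101 101 101 104 101]
272 [ 95  82  76  79  80  86 100 150 155 131] [128 135 130 135 138 109  89  97  98 101 102 100]
277 [ 78  78  76  93  89  74  95 135 141 136] [144 143 144 139 149 106  98 106 100 102 108  99]
279 [ 89  73  75  80  91  92 119 133 139 137] [140 141 138 136 151 129 108 100 104  99 102 100]
scene a 0.0; scene b 0.0; scene d 0.0; scene s1 0.0; scene s2 0.0; scene pile 0.27; top a 0.0; top b 0.0; top d 0.0; top s1 0.0; top s2 0.01; top pile 0.06;
```

The plate stayed put after release, its seam and side edges unchanged. The bystanders haven't moved either and the arm is clear.

```bash
python3 -c "
from rig import robot; print(robot.hand_in())"
```

```text
the job is handed in; nothing more can be done
None
```

I laid plate_c, the 120 x 60 mm plate, flat on top of the pile against the lip, with its edges in line, then released it and handed the job in at about 19.5 s; the pile, the other bench plates and the two nearest sleeves looked unmoved.

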